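# Mesh a centrifuge rotor on its drive spline and hold it pressed home

### The arm

A 6-joint arm with a two-finger parallel gripper is mounted at the origin on the work surface. World frame = base frame: x ahead of the robot, y to its left, z up, the work surface at z = 0. Lengths are in mm, angles in rad, forces in N, time in s.
With the tool pointing down it reaches from about 250 to 725 mm from the base axis. Payload 4 kg.
Tool frame: the origin (TCP) lies between the finger pads; the fingertips stand 14 mm ahead of it and the grasp point (between the pads) lies 5 mm behind it; z points along the fingers, y is the direction in which the jaws open and shut (so a half turn about z gives the same grasp; the last joint's range is limited). The gripper opens to 85 mm and grips with 20 to 120 N. Pads are 22 mm wide; open, the fingers measure 114 mm over their backs; the gripper's body (76 mm by 85 mm) begins 54 mm behind the grasp point. The pads swing forward as they close: fully open they stand 13 mm farther back than shut.
Start: joints at [-1.225, 0.241, 0.005, 1.335, 0, 1.571], TCP at [169.473, -470.402, 245.306] pointing down, gripper open.
Joint ranges: [-2.72, 2.72], [-1.05, 1.87], [-1.09, 1.28], [-1.99, 2.15], [-1.42, 1.44], [-3.14, 3.14]. Speed limits (rad/s): [2.79, 2.79, 3.14, 3.14, 3.14, 3.14].

### API

Orientations are given as a 3x3 rotation matrix whose columns are the frame's x, y, z axes.
In Python, from cell import bot, hand, solve_ik, vision, workorder, telemetry gives the robot as it stands. Calls block until the motion is done:
- bot.goto(position, orientation): joint-space move of the TCP to a pose.
- bot.line_to(position, frame=None, velocity=150, until_force=None): straight line of the TCP; frame=None keeps the orientation; velocity is the mean speed in mm/s. With until_force (N) it stops when the force on the tool has changed by that much, and returns True; else False.
- bot.goto_joints(angles): joint-space move.
- hand.ungrasp() and hand.clamp(): open the fingers fully, or close them until they stop; the grip force is fixed at half the most.
- bot.hold(seconds).
- solve_ik(position, orientation): joint angles nearest the present ones, or None.
- vision.get_image(name): name is "side" or "top"; returns a dict with "img" (420x560x3 uint8, red, green, blue), "z_map" (420x560 float32, mm along the optical axis (not along the pixel's ray), 0 where there is no reading), "mtx" (3x3 intrinsics, pixels), "rvec" (rotation vector, rad) and "tvec" (3), from world to camera coordinates, as OpenCV has them. Camera axes: x right, y down, z forward; pixel columns grow to the right and rows downward; lengths in mm; the calibration is good to about 2 mm. A picture is of the moment at which its call begins.
A pose or a line that the arm cannot do raises bot.MotionError and nothing moves.
- workorder.hand_in(): hands the job in, once; it reports no verdict.
Readings, each from a call of its own:
- telemetry.current_clock(): time.
- telemetry.current_joint_pos(): joint angles.
- telemetry.current_dq(): joint speeds.
- telemetry.current_joint_torque(): joint torques, N m.
- telemetry.current_tool_pos(): TCP position.
- telemetry.current_eef_rot(): TCP orientation.
- telemetry.current_wrist_force(): force on the tool from outside, world axes, zero at the start.
- telemetry.current_wrist_torque(): the same for the moment, N m.
- telemetry.current_gripper_width(): opening from 0.0 (shut) to 1.0 (fully open).
Only numpy, scipy, OpenCV 4.12 (cv2) and the standard library are available. Lean on these libraries where they do the work, as an engineer would, in place of code of your own. Each camera call takes 0.05 s, during which the arm holds its last target.

### The job

Fit the centrifuge's rotor: lift the round metal rotor off its rubber mat by its bar handle, turn it until the cross slots underneath mesh with the four-armed drive spline in the centrifuge bowl, and slide it down level over the spline, keeping hold of it all the way. Then push it down against the sprung ring as far as it will go and finish like that, still gripping the handle and holding it pressed fully home, so that a colleague can lock it. Leave the other things on the bench where they are.

Things in the scene. Friction and masses are not known exactly. Their poses are not given: they have to be found in the camera images.
- rotor: Bare aluminium rotor, about 0.3 kg, 110 mm across, flat on the mat at first. Origin: centre of its underside, z up. 0 to 26 mm up: a 76 mm square hub cut by two crossing slots along its x and y axes, each 10 mm wide, 26 mm deep from below, open at the ends. 26 to 38 mm: a disc, 110 mm across; its deck has eight dark holes and four dark lines over the slots. Fits the spline in any of four quarter turns.
- rotor_handle (a point): Middle of the rotor's bar handle, 59 mm above the rotor's underside, on its axis; same axes as the rotor. Steel bar standing on the deck: 44 mm long along x, 16 mm wide along y, from 38 to 80 mm above the underside. So it lies along one of the slots below.
- mat: Fixed black rubber mat, 140 by 140 mm, 6 mm thick; origin at the centre of its underside. The rotor starts on it.
- centrifuge: Fixed white benchtop centrifuge: housing 290 mm (its x) by 250 mm (its y), 120 mm high, origin at the centre of its underside. In its middle a round bowl open at the top, 170 mm across and 60 mm deep (floor 60 mm above the bench). Its lid stands open, fixed, on the +y edge and leans outward, its top 330 mm above the bench.
- spindle: Drive spline in the middle of the bowl; it neither turns nor moves. Origin: on its axis at the bowl floor, z up. From above a steel cross, its bars along its x and y axes, each 34 mm from end to end, 6 mm thick; the top 3 mm are narrower (31 by 3 mm) as a lead-in.
- spline_top (a point): Top of the cross, on its axis, 40 mm above the spindle origin. A rotor not turned to match rests here on its underside. Once meshed it slides over the cross, meets the sprung ring with its underside 14 mm below this point and is fully home 22 mm below it.
- ejector (a joint): Travel (m) of the dark sprung ring around the spline (72 mm outside, 40 mm inside diameter): 0 = up, its top 26 mm above the spindle origin; 0.008 = pressed down to its stop, top at 18 mm. The spring takes 6 N to start moving and 12 N at the stop; it lifts the rotor again when the push ends.
- tube_rack: Bystander: white rack 70 by 160 mm with capped tubes, 88 mm high. Origin at the centre of its underside.
- reagent_bottle: Bystander: amber bottle, 64 mm across, 130 mm high. Origin at the centre of its underside.
- beaker: Bystander: glass beaker, 68 mm across, 85 mm high. Origin at the centre of its underside.
- sample_jar: Bystander: small white jar, 44 mm across, 50 mm high. Origin at the centre of its underside.
- slide_box: Bystander: grey slide box 50 by 60 mm, 32 mm high. Origin at the centre of its underside.
- specimen_pot: Bystander: clear pot with a white cap, 60 mm across, 70 mm high. Origin at the centre of its underside.
There are look-alikes about, which are no part of the job. Leave any orange or purple look-alike of the rotor alone.

How it is judged:
By the outcome, as a careful person would: the job done as asked, in the order asked, and still so for the second after the job is handed in, while the arm keeps its last pose, push and grip.
It also fails if it takes over 45 s, if anything falls off the work surface, if the arm or the gripper's body presses on something with over 40 N, if the wrist force passes 120 N, or if a joint passes its speed limit or range.

## Working session

There is one attempt and no reset: what is moved stays moved. The work goes in short steps, each a Python script; the robot and the scene stay as the last script left them, time stands still between calls to the robot, and variables do not carry over. Pictures are saved under pics/ and viewed, and the job is handed in when it is done.

```bash
ls; mkdir -p pics; cat > h.py <<'E'
import numpy as np, cv2
from cell import bot, hand, solve_ik, vision, workorder, telemetry
def snap(n,f=None):
    d=vision.get_image(n)
    if f: cv2.imwrite('pics/'+f+'.png',d['img'][:,:,::-1]); np.savez('pics/'+f+'.npz',**{k:np.asarray(v) for k,v in d.items()})
    return d
def ray(d,u,v):
    R=cv2.Rodrigues(np.asarray(d['rvec'],float))[0]; t=np.asarray(d['tvec'],float).ravel()
    p=np.linalg.inv(d['mtx'])@np.array([u,v,1.]); return -R.T@t, R.T@p
def onplane(d,u,v,z):
    o,r=ray(d,u,v); return o+r*(z-o[2])/r[2]
def bydepth(d,u,v):
    o,r=ray(d,u,v); return o+r*d['z_map'][int(v),int(u)]
def proj(d,P):
    return cv2.projectPoints(np.float64(P).reshape(-1,3),np.float64(d['rvec']),np.float64(d['tvec']),d['mtx'],None)[0].reshape(-1,2)
E
python3 - <<'E'
from h import *
for n in('top','side'):
    d=snap(n,n+'0'); print(d['mtx'],ray(d,280,210)[0],ray(d,280,210)[1])
print(telemetry.current_clock())
E
```

```text
pics
[[468.63174179   0.         275.22113036]
 [  0.         468.63174179 213.93867136]
 [  0.           0.           1.        ]] [ 323.25835163 -186.22665242 1242.26591516] [ 0.19799875 -0.02257879 -0.98003129]
[[488.19060035   0.         271.59688533]
 [  0.         488.19060035 207.82638695]
 [  0.           0.           1.        ]] [456.23376738 612.61677816 891.807846  ] [ 0.07198688 -0.70186848 -0.70888266]
0.1
```

View pics/top0.png

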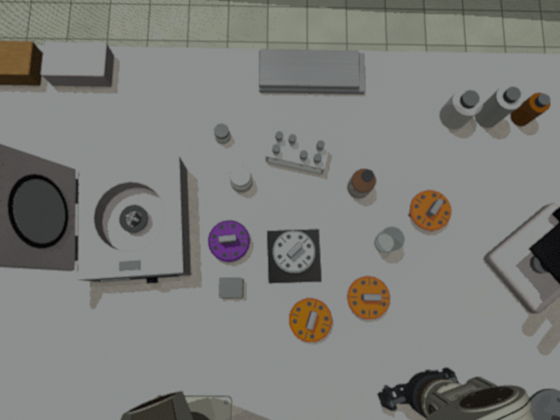

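View pics/side0.png

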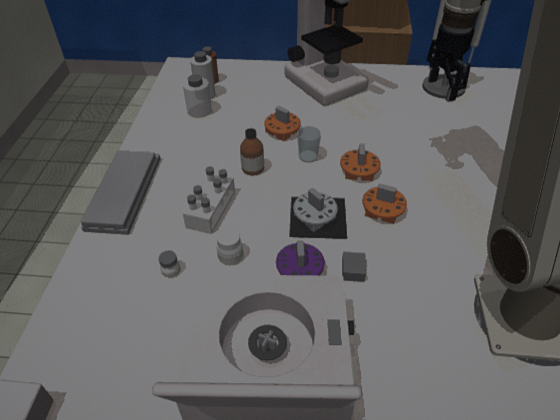

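Top view: the bare-metal rotor is on the black mat at about (295,252). The look-alikes are purple (229,241) and orange (430,210), (369,297), (311,320). Only the grey one on the mat fits the description. The spline is in the bowl at (134,219). I'll confirm in an enlarged crop.

```bash
python3 - <<'E'
import cv2,numpy as np
t=cv2.imread('pics/top0.png'); s=cv2.imread('pics/side0.png')
f=lambda i,u,v,r:cv2.resize(i[v-r:v+r,u-r:u+r],(400,300*400//300),interpolation=cv2.INTER_CUBIC)
a=f(t,295,255,35);b=f(t,134,219,25)
cv2.imwrite('pics/crop1.png',np.hstack([a,b]))
a=f(s,316,212,35);b=f(s,267,342,30)
cv2.imwrite('pics/crop2.png',np.hstack([a,b]))
from h import *
d=dict(np.load('pics/top0.npz')); print(proj(d,[[0,0,0],[300,0,0],[0,-300,0]]))
for u,v in((295,249),(305,262),(134,219),(295,235),(120,235)): print(u,v,bydepth(d,u,v))
E
```

```text
[[190.9927797  437.05564883]
 [196.13125616 312.78645832]
 [312.47033758 437.8920388 ]]
295 249 [ 458.67091978 -250.84505548   86.54837093]
305 262 [ 430.23872122 -278.56819175   48.01000733]
134 219 [526.75716098 147.6377787   99.29368439]
295 235 [ 499.45167307 -252.94558568   47.52722093]
120 235 [492.18012031 191.85006853  59.47562993]
```

View pics/crop1.png

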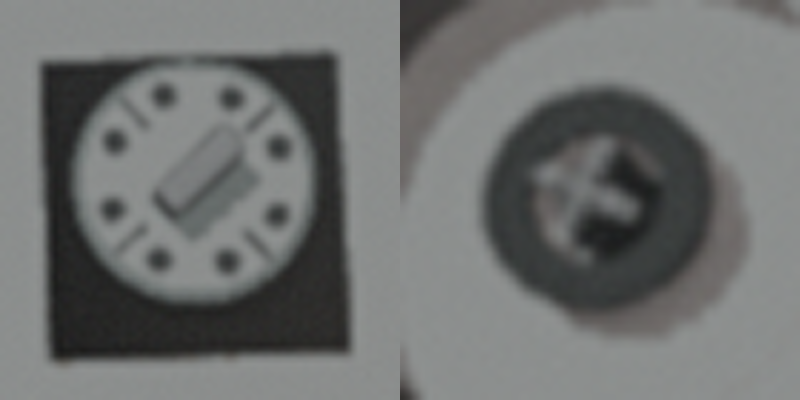

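View pics/crop2.png

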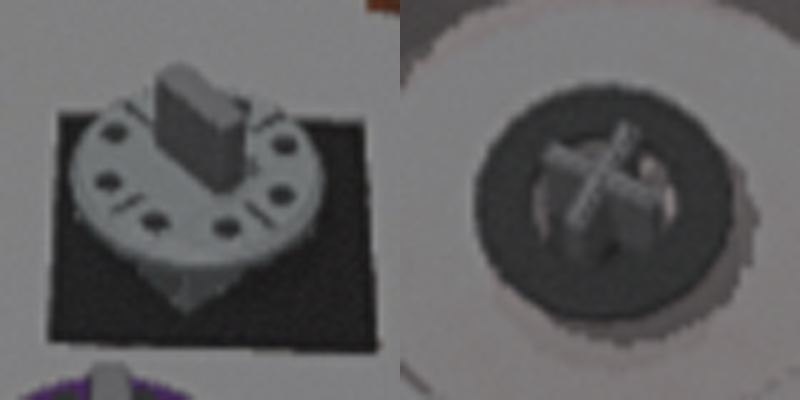

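The crop confirms it: a bare grey deck with eight holes and four dark lines, on the black mat, with the handle diagonal. The spline cross is rotated by about 20° in the image. Next I'll measure both in each view.

```bash
cat > meas.py <<'E'
from h import *
def cloud(d):
    R=cv2.Rodrigues(np.asarray(d['rvec'],float))[0]; t=np.asarray(d['tvec'],float).ravel()
    v,u=np.mgrid[:420,:560]; p=np.stack([u,v,np.ones_like(u)],-1)@np.linalg.inv(d['mtx']).T*d['z_map'][...,None]
    return (p-t)@R
def planepts(d,m,z):
    v,u=np.nonzero(m); return np.array([onplane(d,a,b,z) for a,b in zip(u,v)])
def rect(d,m,z):
    P=planepts(d,m,z)[:,:2]
    (c,s,a)=cv2.minAreaRect(np.float32(P)); w,V=np.linalg.eigh(np.cov(P.T)); 
    return c,s,a,P.mean(0),np.degrees(np.arctan2(V[1,1],V[0,1]))%180,len(P)
E
python3 - <<'E'
from meas import *
for n in('top0','side0'):
    d=dict(np.load(f'pics/{n}.npz')); X=cloud(d); z=X[...,2]
    near=lambda c,r: np.hypot(X[...,0]-c[0],X[...,1]-c[1])<r
    c=(458,-251)
    m=near(c,45)&(z>80)&(z<95); print(n,'handle',rect(d,m,86), np.median(z[m]))
    m=near(c,70)&(z>38)&(z<95)
    m2=near(c,70)&(z>38)&(z<51); print(' deckz',np.median(z[m2]))
    # deck contour: ellipse in image -> plane pts
    cs,_=cv2.findContours(m.astype(np.uint8),cv2.RETR_EXTERNAL,cv2.CHAIN_APPROX_NONE); k=max(cs,key=cv2.contourArea)[:,0]
    P=np.array([onplane(d,a,b,44)[:2] for a,b in k]); print(' disc minEnc',cv2.minEnclosingCircle(np.float32(P)),cv2.fitEllipse(np.float32(P)))
    c=(526,147)
    m=near(c,26)&(z>94)&(z<108); print(' cross',rect(d,m,100),np.median(z[m]))
    m=near(c,45)&(z>76)&(z<110)
    cs,_=cv2.findContours(m.astype(np.uint8),cv2.RETR_EXTERNAL,cv2.CHAIN_APPROX_NONE); k=max(cs,key=cv2.contourArea)[:,0]
    P=np.array([onplane(d,a,b,86)[:2] for a,b in k]); print(' ring',cv2.minEnclosingCircle(np.float32(P)),cv2.fitEllipse(np.float32(P)))
    g=near(c,200)&(z>115)&(z<125); 
    u=np.nonzero(g); 
    # bench z
    print(' benchz',np.median(z[(abs(z)<10)]), 'housing',np.median(z[g]))
E
```

```text
top0 handle ((459.40802001953125, -250.2946319580078), (15.749260902404785, 42.40591812133789), 45.449806213378906, array([ 459.29858028, -250.15912572]), np.float64(132.63406384735825), 116) 86.0370030529452
 deckz 44.734168795784655
 disc minEnc ((459.3669128417969, -250.38592529296875), 54.733909606933594) ((459.8316955566406, -250.35977172851562), (105.73918151855469, 106.81770324707031), 10.216314315795898)
 cross ((531.6256713867188, 152.6081085205078), (25.097028732299805, 24.482135772705078), 22.169509887695312, array([532.06228566, 152.52190971]), np.float64(134.5726417640494), 64) 98.41460960162229
 ring ((531.862060546875, 153.2652130126953), 35.93706130981445) ((531.9906616210938, 153.2556915283203), (69.26964569091797, 69.872314453125), 104.41187286376953)
 benchz 1.001806967551295 housing 120.69658040868393
side0 handle ((457.36163330078125, -245.99685668945312), (20.074806213378906, 48.003658294677734), 44.14046859741211, array([ 457.53415238, -246.11654968]), np.float64(131.4776959400325), 111) 86.32558787859458
 deckz 45.472723264251165
 disc minEnc ((457.6135559082031, -251.34632873535156), 62.58437728881836) ((458.0896301269531, -247.24026489257812), (105.629150390625, 114.74161529541016), 9.566954612731934)
 cross ((530.643798828125, 156.9720916748047), (27.282682418823242, 27.959880828857422), 22.516847610473633, array([530.40995114, 156.96609166]), np.float64(139.4222460806436), 130) 98.82860893521233
 ring ((530.528076171875, 155.49520874023438), 36.48963165283203) ((530.29150390625, 155.46185302734375), (70.103759765625, 71.29338836669922), 14.260748863220215)
 benchz 1.7505568607036006 housing 121.34227407848005
```

```bash
python3 - <<'E'
from meas import *
def big(n,u,v,r,lo,hi,f):
    i=cv2.imread(f'pics/{n}.png'); c=cv2.resize(i[v-r:v+r,u-r:u+r],(580,580),interpolation=cv2.INTER_CUBIC).astype(float)
    cv2.imwrite(f,np.clip((c-lo)/(hi-lo)*255,0,255).astype(np.uint8))
for n,c0 in(('top0',(531.9,153)),('side0',(530.5,155.8))):
    d=dict(np.load(f'pics/{n}.npz')); X=cloud(d); z=X[...,2]
    for zt in(94,97,98.5):
        m=(np.hypot(X[...,0]-c0[0],X[...,1]-c0[1])<22)&(z>zt)&(z<108)
        P=planepts(d,m,100)[:,:2]
        c=(P.min(0)+P.max(0))/2; q=P-c; q=q[:,0]+1j*q[:,1]
        w=abs(q)>6; a=np.degrees(np.angle((q[w]**4/abs(q[w])**2).sum()))/4
        print(n,zt,len(P),c,a%90)
    u,v=proj(d,[c0[0],c0[1],100])[0]; print(u,v)
# rotor dark lines/ manual line pts
d=dict(np.load('pics/side0.npz'))
f=lambda x,y:onplane(d,237+(x-400)/6.667,312+y/6.667,100)[:2]
for a,b in(((545,150),(665,200)),((575,215),(628,128))):
    v=f(*b)-f(*a); print('side man',np.degrees(np.arctan2(v[1],v[0]))%90,np.hypot(*v),(f(*a)+f(*b))/2)
d=dict(np.load('pics/top0.npz'))
f=lambda x,y:onplane(d,109+(x-400)/8,194+y/8,100)[:2]
for a,b in(((535,175),(640,215)),((580,260),(620,150))):
    v=f(*b)-f(*a); print('top man',np.degrees(np.arctan2(v[1],v[0]))%90,np.hypot(*v),(f(*a)+f(*b))/2)
big('top0',134,219,14,40,160,'pics/b1.png');big('side0',267,340,15,40,180,'pics/b2.png')
E
```

```text
top0 94 64 [531.63552004 152.69853989] 68.22344186664057
top0 97 45 [531.63552004 152.78060649] 68.96786576383158
top0 98.5 31 [531.63552004 153.9201813 ] 70.3477275045341
131.87979855309464 216.8713937042012
side0 94 131 [530.6408418  157.47909693] 68.8494087270843
side0 97 99 [530.74104152 156.49879819] 69.01887743891041
side0 98.5 71 [531.63961201 154.52874372] 68.87790383216475
266.65226533456723 337.4768528433981
side man 70.53549574033255 36.266107354660434 [528.4558314  157.13294077]
side man 67.55441804145914 29.931977676131197 [529.35158371 156.0584082 ]
top man 69.89075388217972 35.22958608953273 [528.15255031 151.38750554]
top man 73.92868436420056 35.9877877713369 [525.11633385 147.31196201]
```

View pics/b1.png

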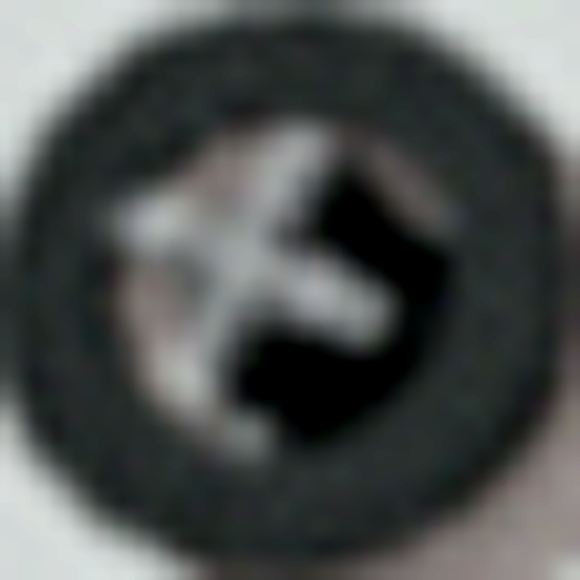

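View pics/b2.png

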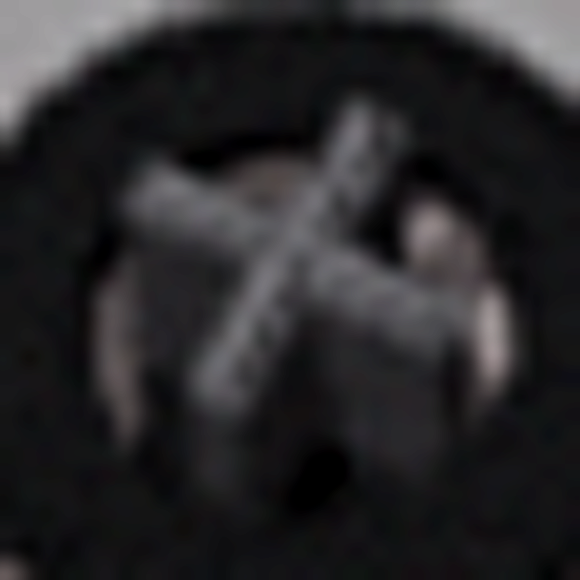

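```bash
cat >> h.py <<'E'
def Rz(deg):
    c,s=np.cos(np.radians(deg)),np.sin(np.radians(deg)); return np.array([[c,s,0],[s,-c,0],[0,0,-1.]])
def st():
    print('t',telemetry.current_clock(),'tcp',np.round(telemetry.current_tool_pos(),2),'F',np.round(telemetry.current_wrist_force(),1),'M',np.round(telemetry.current_wrist_torque(),2),'w',round(telemetry.current_gripper_width(),3))
E
python3 - <<'E'
from h import *
for y in(133,-47):
    print(y,np.round(solve_ik([459,-249.7,160],Rz(y)),2))
for y in(69,159,-21,-111): 
    q=solve_ik([531.5,154,240],Rz(y)); print(y,None if q is None else np.round(q,2))
E
```

```text
133 [-0.5   0.34 -0.09  1.14  0.    0.32]
-47 [-0.5   0.34 -0.09  1.14  0.   -2.82]
69 [0.28 0.35 0.14 1.36 0.   2.22]
159 [0.28 0.35 0.14 1.36 0.   0.65]
-21 [ 0.28  0.35  0.14  1.36  0.   -2.49]
-111 [ 0.28  0.35  0.14  1.36  0.   -0.92]
```

```bash
python3 - <<'E'
from h import *
R=Rz(133)
bot.goto([458.8,-249.6,180],R)
print(bot.line_to([458.8,-249.6,64],velocity=100,until_force=8)); st()
snap('top','g0');snap('side','g0s')
E
python3 - <<'E'
import cv2,numpy as np
a=cv2.imread('pics/g0.png')[180:320,225:365];b=cv2.imread('pics/g0s.png')[120:260,250:390]
cv2.imwrite('pics/g0c.png',np.hstack([cv2.resize(x,(400,400),interpolation=2) for x in(a,b)]))
E
```

```text
False
t 2.7917 tcp [ 459.34 -249.92   64.65] F [-0.3  0.6 -0.3] M [-0.   -0.01  0.04] w 0.998
```

View pics/g0c.png

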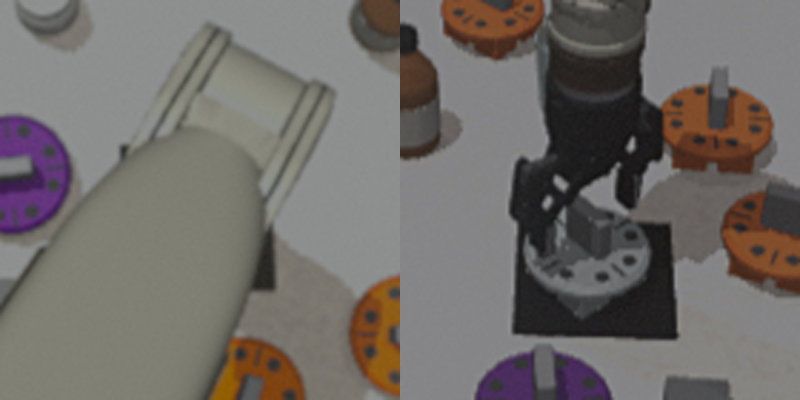

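The top view is hidden by the arm. The side view shows the handle (about (590,225) in the crop) between the open fingers, so I'll clamp and lift.

```bash
python3 - <<'E'
from h import *
hand.clamp(); st()
p=np.array(telemetry.current_tool_pos())
bot.line_to([p[0],p[1],120],velocity=60); st()
bot.line_to([p[0],p[1],225],velocity=120); bot.hold(.3); st()
snap('top','g1');snap('side','g1s')
E
```

```text
t 3.525 tcp [ 458.67 -249.7    64.  ] F [-1.1 -0.9  0.8] M [-0.12  0.06 -0.01] w 0.181
t 4.6083 tcp [ 458.32 -249.52  119.56] F [ 0.   0.2 -3.4] M [ 0.01 -0.01 -0.04] w 0.18
t 5.9333 tcp [ 458.43 -249.57  224.45] F [-0.3 -0.3 -3.5] M [-0.01  0.01  0.04] w 0.175
```

View pics/g1s.png

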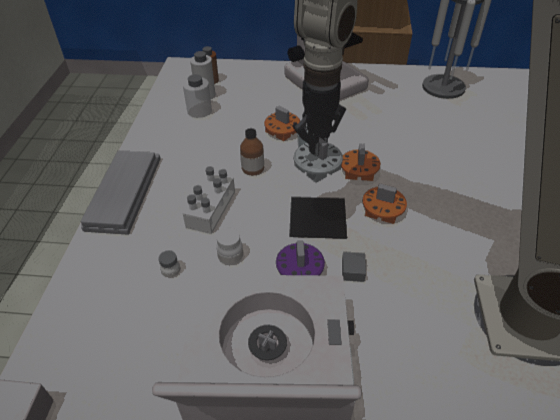

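The rotor is lifted and level at (317,155), and the mat is empty. I'll carry it over the spindle with the turn to yaw 159°.

```bash
python3 - <<'E'
from h import *
bot.line_to([531.2,154.2,225],Rz(159),velocity=160)
bot.line_to([531.2,154.2,185],velocity=80); bot.hold(.3); st()
print(np.round(telemetry.current_eef_rot(),4))
snap('top','p1');snap('side','p1s')
E
python3 - <<'E'
import cv2,numpy as np
a=cv2.imread('pics/p1.png')[130:290,50:210];b=cv2.imread('pics/p1s.png')[240:400,190:350]
cv2.imwrite('pics/p1c.png',np.hstack([cv2.resize(x,(400,400),interpolation=2) for x in(a,b)]))
E
```

```text
t 9.7 tcp [531.51 154.29 185.53] F [-0.2  0.3 -3.1] M [-0.01  0.01 -0.01] w 0.178
[[-9.336e-01  3.583e-01  1.000e-03]
 [ 3.583e-01  9.336e-01  3.000e-04]
 [-9.000e-04  6.000e-04 -1.000e+00]]
```

View pics/p1c.png

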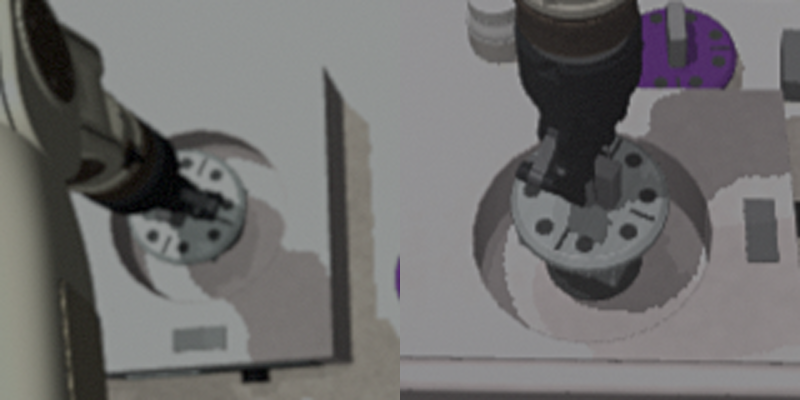

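```bash
cat >> meas.py <<'E'
from scipy.optimize import least_squares
def deck(n,c0,zd):
    d=dict(np.load(f'pics/{n}.npz')); X=cloud(d); z=X[...,2]
    near=np.hypot(X[...,0]-c0[0],X[...,1]-c0[1])<66
    zz=np.median(z[near&(abs(z-zd)<4)])
    m=near&(abs(z-zz)<4)
    k=np.concatenate([c[:,0] for c in cv2.findContours(m.astype(np.uint8),cv2.RETR_EXTERNAL,cv2.CHAIN_APPROX_NONE)[0]])
    P=np.array([onplane(d,a,b,zd)[:2] for a,b in k]); 
    c=np.array(c0)
    for tol in(8,5,3,2.5):
        r=np.hypot(*(P-c).T); Q=P[abs(r-54)<tol] 
        c=least_squares(lambda p:np.hypot(*(Q-p[:2]).T)-p[2],[*c,54.],loss='soft_l1').x; rad=c[2];c=c[:2]
    # dark features
    g=cv2.cvtColor(d['img'],cv2.COLOR_RGB2GRAY).astype(float)
    S=500; yy,xx=np.mgrid[:S,:S]; W=np.stack([c[0]+(xx-S/2)*.25,c[1]+(yy-S/2)*.25,np.full(xx.shape,zd)],-1)
    uv=proj(d,W).reshape(S,S,2).astype(np.float32); o=cv2.remap(g.astype(np.float32),uv[...,0],uv[...,1],cv2.INTER_CUBIC)
    o=np.clip((o-o.min())/(o.max()-o.min())*255,0,255).astype(np.uint8)
    cv2.imwrite(f'pics/{n}_o.png',o)
    print(n,'c',np.round(c,2),'r',round(rad,2),'n',len(Q),'z',round(float(zz),1)); return c
E
python3 - <<'E'
from meas import *
deck('top0',(459.4,-250.3),44);deck('side0',(458,-249),44)
deck('p1',(531.5,154.3),165.5);deck('p1s',(531,155),165.5)
a=[cv2.imread(f'pics/{n}_o.png') for n in('p1','p1s')]
cv2.imwrite('pics/o1.png',cv2.resize(np.hstack(a),(800,400)))
E
```

```text
top0 c [ 460.06 -250.42] r 52.74 n 97 z 44.6
side0 c [ 457.76 -247.3 ] r 52.83 n 69 z 45.4
p1 c [531.72 151.76] r 52.86 n 75 z 166.0
p1s c [530.73 156.23] r 53.03 n 132 z 166.5
```

View pics/o1.png

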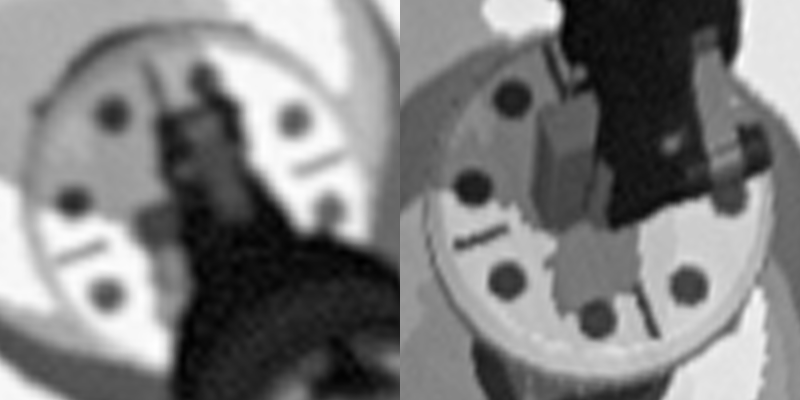

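```bash
python3 - <<'E'
from meas import *
def holes(n,guess,c):
    o=cv2.imread(f'pics/{n}_o.png',0); H=[]
    for x,y in guess:
        x=int(x/.8);y=int(y/.8);w=o[y-24:y+25,x-24:x+25].astype(float)
        t=(w[19:30,19:30].mean()+np.percentile(w,75))/2
        _,l,s,ce=cv2.connectedComponentsWithStats((w<t).astype(np.uint8)); k=l[24,24]
        H.append(c+(np.array([x-24,y-24])+ce[k]-250)*.25); print(x,y,s[k][4],np.round(H[-1],2))
    H=np.array(H)
    f=lambda p:np.concatenate([[np.hypot(*(h-p[:2]))-p[2] for h in H]])
    ang=lambda h,p:np.arctan2(h[1]-p[1],h[0]-p[0])
    def g(p):
        r=[]
        for h in H:
            a=p[3]+np.pi/8+np.round((ang(h,p)-p[3]-np.pi/8)/(np.pi/4))*np.pi/4
            r+=list(h-p[:2]-p[2]*np.array([np.cos(a),np.sin(a)]))
        return r
    s=least_squares(g,[*H.mean(0),43,np.radians(69)]); print(n,np.round(s.x[:3],2),np.degrees(s.x[3]),np.round(s.fun,2))
holes('p1',[(113,116),(73,201),(107,295),(327,210),(294,120)],np.array([531.72,151.76]))
holes('p1s',[(112,98),(72,186),(108,280),(197,320),(288,285)],np.array([530.73,156.23]))
for n,g,c in(('top0',0,(460.06,-250.42)),('side0',0,(457.76,-247.3))):pass
a=[cv2.imread(f'pics/{n}_o.png') for n in('top0','side0')]
cv2.imwrite('pics/o2.png',cv2.resize(np.hstack(a),(800,400)))
E
```

```text
141 145 912 [504.48 125.22]
91 251 897 [492.17 152.19]
133 368 948 [502.6  181.59]
408 262 1134 [571.74 156.18]
367 150 912 [561.13 127.03]
p1 [531.84 154.31  39.92] 69.80495133250334 [-0.29  0.25  0.22 -0.52  0.11  0.21  0.01  0.27 -0.05 -0.21]
140 122 1432 [503.33 124.73]
90 232 1360 [491.07 152.28]
135 350 1438 [501.61 181.58]
246 400 1534 [529.67 193.29]
360 356 1452 [558.35 183.17]
p1s [514.85 168.86  32.47] 69.21885058929202 [-12.49 -11.67  -1.51   7.06  10.4   -9.53  -7.44   0.79  11.05  13.34]
```

View pics/o2.png

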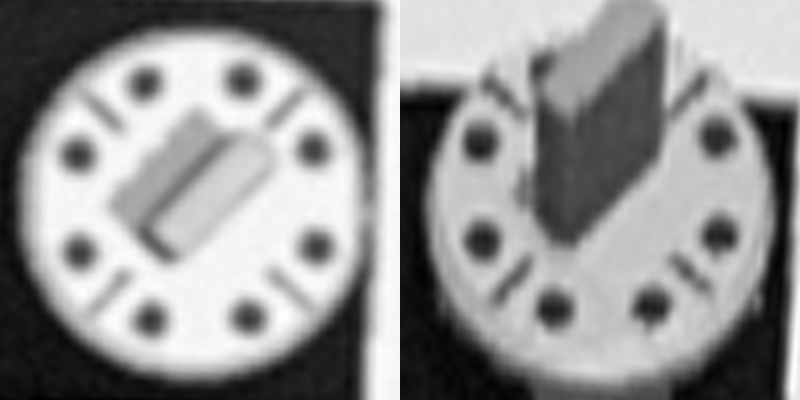

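```bash
python3 - <<'E'
from h import *
bot.line_to([531.1,154.4,164],Rz(158.8),velocity=50); st()
r=bot.line_to([531.1,154.4,150],velocity=20,until_force=5); print(r); st()
E
```

```text
t 10.3667 tcp [530.89 154.31 163.57] F [ 0.1 -0.2 -4. ] M [-0.01 -0.02 -0.02] w 0.179
False
t 11.2167 tcp [531.2  154.44 150.08] F [ 0.1 -0.2 -2.8] M [-0.02 -0.01 -0.  ] w 0.181
```

It meshed with no contact force: the underside is at about 92 mm, 8 mm below the spline top. Now I'll press.

```bash
python3 - <<'E'
from h import *
r=bot.line_to([531.1,154.4,146],velocity=20,until_force=5); print(r); st()
for z in(142,140,138):
    r=bot.line_to([531.1,154.4,z],velocity=15,until_force=22); print(z,r); st()
r=bot.line_to([531.1,154.4,132],velocity=8,until_force=21); print(r); st()
bot.hold(.3); st()
snap('side','e1s');snap('top','e1')
E
```

```text
False
t 11.5667 tcp [530.91 154.35 145.76] F [ 0.2  0.8 -2.1] M [-0.08  0.    0.01] w 0.182
142 False
t 11.9833 tcp [531.49 154.47 142.86] F [-1.2 -0.7  3.7] M [-0.16  0.31  0.  ] w 0.178
140 False
t 12.2667 tcp [531.5  154.48 140.51] F [-0.3 -0.2  6.4] M [-0.17  0.25  0.03] w 0.179
138 False
t 12.55 tcp [531.54 154.49 138.69] F [-1.8 -1.2  6. ] M [-0.14  0.33  0.01] w 0.177
False
t 13.45 tcp [531.64 154.52 135.86] F [-7.  -2.1 22.6] M [-0.65  1.76 -0.01] w 0.179
t 13.75 tcp [531.64 154.5  135.88] F [-6.  -3.  22.4] M [-0.6   1.77  0.04] w 0.178
```

```bash
python3 - <<'E'
from meas import *
from h import *
print(np.round(telemetry.current_eef_rot(),4)); st()
deck('e1s',(531,155),116); deck('e1',(531.5,154),116)
a=cv2.imread('pics/e1.png')[130:290,50:210];b=cv2.imread('pics/e1s.png')[260:420,190:350]
cv2.imwrite('pics/e1c.png',np.hstack([cv2.resize(x,(400,400),interpolation=2) for x in(a,b)]))
# plane fit of deck
for n in('e1s','e1','p1s'):
    d=dict(np.load(f'pics/{n}.npz'));X=cloud(d);z0=165.5 if n=='p1s' else 116.7
    m=(np.hypot(X[...,0]-531,X[...,1]-154.5)<52)&(abs(X[...,2]-z0)<4);P=X[m]
    A=np.c_[P[:,0]-531,P[:,1]-154.5,np.ones(len(P))];k=np.linalg.lstsq(A,P[:,2],rcond=None)[0];print(n,len(P),np.degrees(k[:2]),k[2])
E
```

```text
[[-9.323e-01  3.616e-01  3.600e-03]
 [ 3.616e-01  9.323e-01  9.000e-04]
 [-3.000e-03  2.100e-03 -1.000e+00]]
t 13.85 tcp [531.63 154.51 135.87] F [-7.9 -2.2 23.9] M [-0.59  1.83  0.02] w 0.178
e1s c [531.01 156.28] r 52.93 n 132 z 116.9
e1 c [531.69 151.96] r 52.75 n 70 z 116.4
e1s 1448 [-0.01595608 -0.22155294] 117.22915327067014
e1 741 [ 0.16926413 -0.28677019] 116.60939768912074
p1s 1542 [ 0.16576831 -0.25434853] 166.76775818758952
```

View pics/e1c.png

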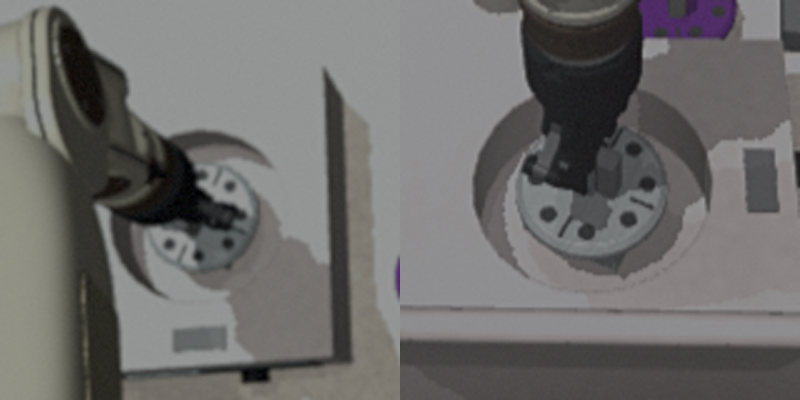

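The deck is level to within 0.3° and sits at about 116 mm, which is where it should be when home. To check it's on the stop, I'll push a little more and see whether the height changes.

```bash
python3 - <<'E'
from h import *
z=lambda:np.mean([telemetry.current_tool_pos()[2] for _ in range(10)])
a=z(); bot.line_to([531.1,154.4,131],velocity=8); bot.hold(.3); print(a,z()); st()
E
```

```text
135.8707654333851 135.85142826208016
t 14.425 tcp [531.68 154.51 135.85] F [-8.9 -3.  27.5] M [-0.69  2.22 -0.01] w 0.178
```

It's on the hard stop: 4 N more moved it only 0.02 mm. I'll hand in while holding this push.

```bash
python3 - <<'E'
from h import *
bot.hold(.5); st(); workorder.hand_in()
E
```

```text
t 14.925 tcp [531.67 154.49 135.83] F [-8.3 -2.4 27.2] M [-0.7   2.17  0.02] w 0.181
the job is handed in; nothing more can be done
```

The bare-metal rotor is on the spline and pressed fully home, with the gripper still holding its handle. I handed the job in at 14.9 s; the hand-in gave no verdict.

I lifted the rotor off the mat by its handle and turned it about +26° to match the cross. It slid over the spline with no measurable contact force, and I then pressed the ring down.

Last checks:
- **Fully home:** an extra 4 N lowered the rotor by only 0.02 mm. Deck height is about 116 mm after correcting for camera offset, which is the expected home height.
- **Push:** the wrist reads 27 N upward, about 30 N once the rotor's weight is allowed for. The spring needs 12 N. There are also about 9 N sideways and 2.2 N m of moment, well under the wrist limit.
- **Level and grip:** deck tilt is under 0.3°. The deck and the tool came down by the same distance (49.5 and 49.65 mm), and the finger opening did not change, so the handle has not slipped.

The two cameras disagreed by 2 to 3 mm in y on the absolute position, so I used their average. I did not check the other bench items in a final full picture. The carry cleared them, and no contact showed in the force readings I took.

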